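# Hold a carved blank on the bench hook for sawing

### The job

Get the carved moulding blank ready to have its waste end sawn off: pick it up and, without dropping it, lay it flat on the raised bench hook, square back to the fence and rosette end up against the stop block, so that the pencil line comes level with the end of the fence. Then press it firmly with one slanting push, down onto the bed and forward against the fence at the same time, pushing on the rosette side of the pencil line, and finish holding it like that: do not let go at the end. Leave the other offcut and the tools where they lie.

Things in the scene. Friction and masses are not known exactly. Their poses are not given: they have to be found in the camera images.
- blank: The workpiece, loose, about 0.16 kg: a straight pale wooden moulding 170 mm long (y), 46 wide (x), 32 high (z, up). Origin: centre of its underside. Back (+x side) square. A carved rosette, 29 mm across, 6 high, is on top, centred at y = +55 mm. Lies bevel up on the bench at the start. Fully home its axes match corner's and its origin is at x -23, y -85, z 0 mm from there.
- bevel (a point): Middle of the blank's bevel, at x -17, y 0, z 26 mm in the blank's frame. The 45 degree bevel, 12 by 12 mm, runs the whole length of the front top edge (-x side): the front face is upright from 0 to 20 mm, then slopes back to the top at 32 mm. Axes like the blank's.
- pencil_line (a point): Middle of the dark pencil saw line across the blank's top, 130 mm from the rosette end (x 6, y -45, z 32 mm in the blank's frame). The 40 mm beyond it (-y) is the waste end. Axes like the blank's.
- corner (a point): Inner corner of the bench hook: where the bed's surface, the fence's face and the stop block's face meet, 63 mm above the bench. x points into the fence, square to its face (away from the robot, within about 0.4 rad), y along the fence into the stop block, z up. The blank belongs on the -x, -y side of it.
- bed: Plywood bed of the bench hook, fixed: 170 mm (x) by 200 (y) by 18 thick, level, surface 63 mm above the bench. Origin: centre of its surface; axes like corner, which is at x 55, y 72 mm. It is hooked over a 45 mm thick wooden slab bolted to the bench, reaching 55 mm before and 145 behind the bed's centre and 25 mm past the bed on either side.
- fence: Fence, a fixed dark wooden batten along the far edge of the bed: 30 mm deep (x), 25 high above the bed. Origin on the bed's surface, at its face, in line with the bed's centre. It runs from y +100 to y -58 mm, so it ends 130 mm from the stop block's face and 42 mm short of the bed's edge, on the sawing side.
- stop: Stop block, a fixed dark wooden block on the bed at the +y end of the fence, in front of it: reaching 75 mm out from the fence (x 0 to -75 mm), 28 wide (y 0 to 28), 25 high above the bed. Origin at corner; the blank's end goes against its y = 0 side.
- offcut: Bystander, loose: a plain square-edged offcut of the same wood, 120 mm long (y), 40 mm wide (x), 26 mm high, no bevel, no rosette. It lies on the bench near the blank, in front of or behind it. Origin at the centre of its underside.
- mallet: Bystander, loose: a dark round carver's mallet standing on its head, 90 mm across, 238 mm tall. Origin at the centre of its underside.
- gouge: Bystander, loose: a carving gouge lying on the bench, 265 mm long (its x axis), 30 mm thick. Origin under the ferrule, about mid length.
- saw: Bystander, loose: a backsaw lying flat on the bench beyond the bench hook, about 360 mm long (its x axis, blade from x = 20 to 280 mm, handle at -x down to -85 mm), about 85 mm wide, 20 mm thick. Origin on the bench at the blade's root.
Things that resemble listed ones, but are neither listed nor needed, are in the scene too. What is shaped like the blank but blue is not meant.

How it is judged:
By the outcome, as a careful person would: the job done as asked, in the order asked, and still so for the second after the job is handed in, while the arm keeps its last pose, push and grip.
It also fails if it takes over 64 s, if anything falls off the work surface, if the arm or the gripper's body presses on something with over 40 N, if the wrist force passes 120 N, or if a joint passes its speed limit or range.

### The arm

A 6-joint arm with a two-finger parallel gripper is mounted at the origin on the work surface. World frame = base frame: x ahead of the robot, y to its left, z up, the work surface at z = 0. Lengths are in m, angles in rad, forces in N, time in s.
With the tool pointing down it reaches from about 0.3 to 0.75 m from the base axis. Payload 8.5 kg.
Tool frame: the origin (TCP) lies on the mounting face of the last link; the fingertips stand ahead of it and the grasp point (between the pads) lies 155 mm ahead of it (nose_length is the x of the fingertips in the tool frame, in m); x points along the fingers, y is the direction in which the jaws open and shut, and the axes are right-handed (so a half turn about x gives the same grasp; the last joint's range is limited). The gripper opens to 85 mm and grips with 20 to 120 N. Pads are 22 mm wide; open, the fingers measure 114 mm over their backs; the gripper's body (76 mm by 85 mm) begins 54 mm behind the grasp point. The pads swing forward as they close: fully open they stand 13 mm farther back than shut.
Start: joints at [-1.536, 0.381, 1.297, -0, 1.464, -0.215], TCP at [0.136, -0.533, 0.405] pointing down, gripper open.
Joint ranges: [-3.11, 3.11], [-0.89, 2.33], [0.22, 2.48], [-1.42, 4.56], [0.17, 2.85], [-2.88, 2.88]. Speed limits (rad/s): [2.39, 2.39, 3.14, 3.14, 3.14, 3.14].

### API

Orientations are given as a unit quaternion [w, x, y, z].
In Python, from workcell import observe, snapshot, sign_off, nose_length gives the robot as it stands.
- The arm moves only by the tool play_rows, never from a script. Its argument "motion" is a list of rows, each an object of numbers: "dx", "dy", "dz": the shift along the tool's x, y, z in m; "ax", "ay", "az": the turn, a rotation vector about the tool's x, y, z in degrees; "claw": the closure, from 0 (fully open) to 1 (shut). In form: [{"dx": .., "dy": .., "dz": .., "ax": .., "ay": .., "az": .., "claw": ..}, ...]. A call has 1 to 20 rows; each row shifts and turns the commanded pose from where the row before left it, along the tool's axes as they then stand; what a row does not reach is not made up. A row lasts 1/10 s, in which the tool goes at most 50 mm and 8.59 degrees, less where a joint would pass 70% of its speed; a pose out of reach is approached as far as the arm can. A call is refused whole if a number of a shift passes 0.05 or a number of a turn 8.59, either way. A call with a gripper value outside its range is refused whole. The fingers move at their own pace and stop on an object; "grip_force" is the grip in N (left out, the last holds). Time passes only in rows, so rows that do not move let the fingers close. It gives the time, the measured TCP pose, the force and the opening at its end, in the units of the state.
- observe(): the state, without advancing time (a new reading comes with each control period).
- snapshot(name): name is "side" or "top"; returns a dict with "img" (420x560x3 uint8, red, green, blue), "mtx" (3x3 intrinsics, pixels), "R" (3x3) and "t" (3): a world point X has camera coordinates R X + t. Camera axes: x right, y down, z forward; pixel columns grow to the right and rows downward; lengths in m; the calibration is good to about 2 mm. A picture is of the moment at which its call begins. There is no depth.
- sign_off(): hands the job in, once; it reports no verdict.
The state is a dict: "time": time; "joint_positions": joint angles; "joint_vel": joint speeds; "joint_efforts": joint torques, N m; "position": TCP position; "tcp_rot": TCP orientation; "wrist_force": force on the tool from outside, world axes, zero at the start; "wrist_torque": the same for the moment, N m; "gripper_width": opening from 0.0 (shut) to 1.0 (fully open).
Only numpy, scipy, OpenCV 4.12 (cv2) and the standard library are available. Lean on these libraries where they do the work, as an engineer would, in place of code of your own. Each camera call takes 0.05 s, during which the arm holds its last target. There are 200 camera calls.

## Working session

There is one attempt and no reset: what is moved stays moved. The work goes in short steps, Python scripts to look and compute and a tool call to move; the robot and the scene stay as the last step left them, time stands still between calls to the robot, and variables do not carry over. Pictures are saved under pics/ and viewed, about 8 in all and at most 12, crops included, and the job is handed in when it is done.

Besides the shell and the picture viewer there is one more tool, called after "Call:" as name(argument=value, ...) on one line, values as JSON. play_rows: Moves the arm, as the interface text tells. Its arguments: {"type":"object","properties":{"motion":{"type":"array","items":{"type":"object","properties":{"dx":{"type":"number"},"dy":{"type":"number"},"dz":{"type":"number"},"ax":{"type":"number"},"ay":{"type":"number"},"az":{"type":"number"},"claw":{"type":"number"}}}},"grip_force":{"type":"number"}},"required":["motion"]}

```bash
mkdir -p pics; python3 - <<'E'
from workcell import *
import cv2,numpy as np
print(observe()); print(nose_length() if callable(nose_length) else nose_length)
for n in("top","side"):
    s=snapshot(n); print(n,s["mtx"],s["R"],s["t"]); cv2.imwrite(f"pics/{n}0.png",s["img"][:,:,::-1])
E
```

```text
{'time': 0.0, 'joint_positions': array([-1.53625617e+00,  3.81202243e-01,  1.29828559e+00,  5.89545402e-06,
        1.46356596e+00, -2.15290250e-01]), 'joint_vel': array([ 4.09578844e-04, -7.95197952e-04, -8.33901183e-05, -1.57946772e-04,
       -7.41807302e-04, -3.94536918e-05]), 'joint_efforts': array([-8.19569450e-04, -4.48464561e+01, -2.31273526e+01, -2.31730237e-04,
        4.78333430e-03,  1.48577641e-05]), 'position': array([ 0.13598358, -0.53287659,  0.40409986]), 'tcp_rot': array([ 0.08758431,  0.7016457 ,  0.08861291, -0.70154832]), 'wrist_force': array([ 0.45948271, -1.04591084, -0.6308874 ]), 'wrist_torque': array([-0.00484936, -0.0049537 ,  0.00387328]), 'gripper_width': 1.0050061681528946}
0.1734
top [[533.92367053   0.         272.78155719]
 [  0.         533.92367053 209.99854675]
 [  0.           0.           1.        ]] [[ 1.69550240e-02 -9.99853223e-01  2.46161426e-03]
 [-9.95470135e-01 -1.71109475e-02 -9.35223329e-02]
 [ 9.35507265e-02 -8.64790076e-04 -9.95614139e-01]] [-0.01861406  0.53127109  1.5373042 ]
side [[413.75871817   0.         282.86110864]
 [  0.         413.75871817 208.36749342]
 [  0.           0.           1.        ]] [[-0.79326818 -0.60866198  0.01600591]
 [-0.41768969  0.52487121 -0.74165055]
 [ 0.44301345 -0.59501329 -0.67059546]] [0.41545589 0.26530002 1.03718672]
```

View pics/top0.png

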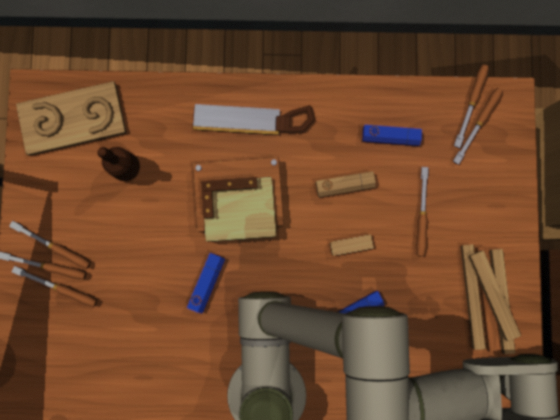

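View pics/side0.png

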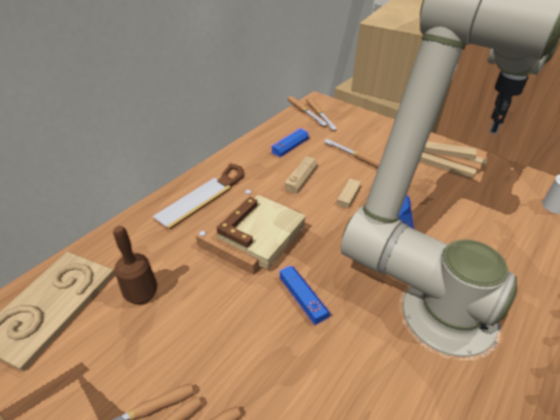

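```bash
python3 - <<'E'
import cv2,numpy as np
t=cv2.imread("pics/top0.png");s=cv2.imread("pics/side0.png")
a=cv2.resize(t[150:260,180:390],(800,419),interpolation=cv2.INTER_CUBIC)
b=cv2.resize(s[145:215,270:380],(280,178),interpolation=cv2.INTER_CUBIC)
c=cv2.resize(s[180:270,190:310],(240,180),interpolation=cv2.INTER_CUBIC)
o=np.zeros((600,800,3),np.uint8);o[:419]=a;o[420:598,:280]=b;o[420:600,300:540]=c
cv2.imwrite("pics/crop1.png",o)
E
```

```text
(no output)
```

View pics/crop1.png

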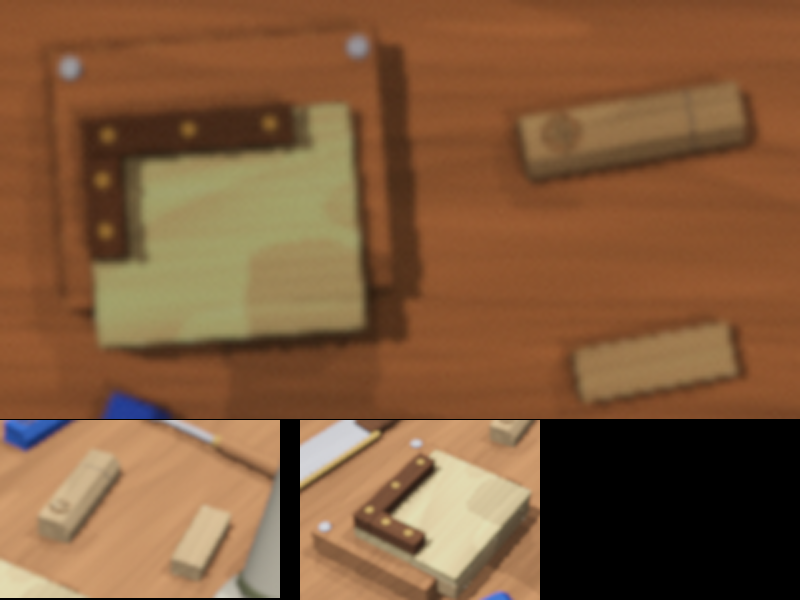

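The blank is the piece at top px (345,184): it has a rosette at its left end, a pencil line at the right and a bevel towards the robot. The piece at (352,245) is plain, so it is the offcut. The blue ones are decoys. The fence and stop form a dark L with its inner corner near (216,191).

```bash
cat > h.py <<'E'
import cv2,numpy as np
from workcell import *
def ray(s,px,z):
    d=np.linalg.inv(s["mtx"])@[px[0],px[1],1]; o=-s["R"].T@s["t"]; d=s["R"].T@d
    return (o+d*(z-o[2])/d[2])
def proj(s,X):
    c=s["R"]@np.asarray(X)+s["t"]; p=s["mtx"]@c; return p[:2]/p[2]
E
python3 - <<'E'
from h import *
s=snapshot("top");im=s["img"]
hsv=cv2.cvtColor(im,cv2.COLOR_RGB2HSV)
for p in[(345,184),(352,245),(240,215),(230,185),(208,205),(300,170)]: print(p,im[p[1],p[0]],hsv[p[1],p[0]])
k=3.81;f=lambda x,y:(180+(x+.5)*210/800-.5,150+(y+.5)*110/419-.5)
for n,x,y,z in[("BL",519,116,.032),("BR",738,83,.032),("pen top",686,90,.032),("ros",560,131,.036),
 ("bed R far",350,103,.063),("bed R near",366,328,.063),("bed L near",97,347,.063),("bed L mid",94,264,.063),
 ("fence end far",291,104,.088),("fence end near",291,148,.088),("fence outL far",83,121,.088),("stop outL near",93,260,.088),("stop inner near",128,258,.088),("inner",127,157,.088),
 ("off UL",575,352,.026),("off UR",730,322,.026),("off LR",741,371,.026),("off LL",585,402,.026)]:
    print(n,np.round(1000*ray(s,f(x,y),z)[:2],1))
m=((hsv[...,0]>24)&(hsv[...,0]<40)&(im[...,0]>110)).astype(np.uint8)
for x0,y0,x1,y1 in[(310,165,382,205),(325,230,380,262),(195,170,290,250)]:
    cs,_=cv2.findContours(m[y0:y1,x0:x1],0,1); c=max(cs,key=cv2.contourArea); print(cv2.minAreaRect(c),cv2.contourArea(c))
E
```

```text
(345, 184) [150 115  74] [ 16 129 150]
(352, 245) [159 124  81] [ 17 125 159]
(240, 215) [162 157 103] [ 27  93 162]
(230, 185) [103  69  34] [ 15 171 103]
(208, 205) [78 45 27] [ 11 167  78]
(300, 170) [141  84  46] [ 12 172 141]
BL [ 621.  -134.2]
BR [ 649.6 -302.6]
pen top [ 643.4 -262.6]
ros [ 609.3 -165.4]
bed R far [624.   -4.2]
bed R near [454.6 -19.1]
bed L near [437.  181.1]
bed L mid [499.  185.1]
fence end far [618.5  39.4]
fence end near [585.6  38.8]
fence outL far [603.1 193.1]
stop outL near [500.1 182.7]
stop inner near [502. 157.]
inner [576.8 159.8]
off UL [ 440.7 -179.2]
off UR [ 465.6 -297.5]
off LR [ 428.4 -305.9]
off LL [ 402.8 -187. ]Traceback (most recent call last):
  File "<stdin>", line 13, in <module>
ValueError: max() iterable argument is empty
```

```bash
cat >> h.py <<'E'
from scipy.spatial.transform import Rotation as Ro
def pose():
    o=observe(); q=o["tcp_rot"]; return o["position"],Ro.from_quat([q[1],q[2],q[3],q[0]]),o
def frame(yaw,ydir):  # tool down, tool y at heading yaw
    x=np.array([0,0,-1.]); y=ydir*np.array([np.cos(yaw),np.sin(yaw),0]); return Ro.from_matrix(np.c_[x,y,np.cross(x,y)])
def delta(P,R,mid=""):
    p,r,o=pose()
    print(mid,"shift(tool now) mm",np.round(1e3*r.inv().apply(P-p),1),"shift in target axes",np.round(1e3*R.inv().apply(P-p),1),"turn deg",np.round(np.degrees((r.inv()*R).as_rotvec()),2))
E
python3 - <<'E'
from h import *
p,r,o=pose(); print(r.as_matrix().round(3))
G=np.array([.6126,-.2222])+Ro.from_euler('z',.168).as_matrix()[:2,:2]@[0,-.065]
print(G)
for sg in(1,-1):
    delta(np.array([*G,.30]),frame(.168,sg),sg)
E
```

```text
[[ 0.     0.247 -0.969]
 [ 0.001 -0.969 -0.247]
 [-1.    -0.001 -0.   ]]
[ 0.6234687  -0.28628488]
1 shift(tool now) mm [ 104.5 -118.4 -533.3] shift in target axes [ 104.3  521.9 -161.6] turn deg [-8.532e+01 -6.000e-02  4.000e-02]
-1 shift(tool now) mm [ 104.5 -118.4 -533.3] shift in target axes [ 104.3 -521.9  161.6] turn deg [9.468e+01 4.000e-02 6.000e-02]
```

Call:
play_rows(motion=[{"ax":-8.53},{"ax":-8.53},{"ax":-8.53},{"ax":-8.53},{"ax":-8.53},{"ax":-8.53},{"ax":-8.53},{"ax":-8.53},{"ax":-8.53},{"ax":-8.53}])

```text
invalid input
```

Call:
play_rows(motion=[{"dy":0.0435,"dz":-0.0135},{"dy":0.0435,"dz":-0.0135},{"dy":0.0435,"dz":-0.0135},{"dy":0.0435,"dz":-0.0135},{"dy":0.0435,"dz":-0.0135},{"dy":0.0435,"dz":-0.0135},{"dy":0.0435,"dz":-0.0135},{"dy":0.0435,"dz":-0.0135},{"dy":0.0435,"dz":-0.0135},{"dy":0.0435,"dz":-0.0135},{"dy":0.0435,"dz":-0.0135},{"dy":0.0435,"dz":-0.0135},{"dx":0.04},{"dx":0.04},{"dx":0.02},{}])

```text
invalid input
```

```bash
python3 - <<'E'
from h import *
p,r,o=pose(); print(p,r.as_matrix().round(3),o["joint_positions"].round(3),o["wrist_force"].round(1),o["time"])
delta(np.array([.6235,-.2863,.18]),frame(.168,1))
t=snapshot("top");s=snapshot("side")
a=t["img"][120:260,240:420][:,:,::-1];b=s["img"][100:240,240:420][:,:,::-1]
cv2.imwrite("pics/c2.png",np.vstack([cv2.resize(a,(386,300),interpolation=2),cv2.resize(b,(386,300),interpolation=2)]))
E
```

```text
[ 0.13594091 -0.53290633  0.40426004] [[ 0.     0.247 -0.969]
 [ 0.001 -0.969 -0.247]
 [-1.    -0.001 -0.   ]] [-1.536  0.381  1.298  0.     1.464 -0.215] [ 0.4 -0.5  0.5] 0.15
 shift(tool now) mm [ 224.5 -118.2 -533.3] shift in target axes [ 224.3  521.9 -161.6] turn deg [-8.532e+01 -6.000e-02  4.000e-02]
```

View pics/c2.png

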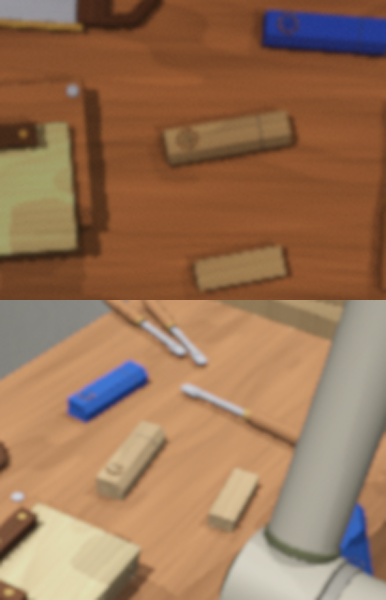

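Both moves were refused, so nothing in the scene has moved (the crop shows the same layout). Probably every key has to be given; I'll test with one row.

Call:
play_rows(motion=[{"dx":0,"dy":0,"dz":0,"ax":-8.53,"ay":0,"az":0,"claw":0}])

```text
time: 0.35
position: [0.136, -0.5329, 0.4046]
tcp_rot: [0.141, 0.693, 0.141, -0.693]
wrist_force: [0.1, 0.0, 0.9]
gripper_width: 1.004
```

Call:
play_rows(motion=[{"dx":0,"dy":0,"dz":0,"ax":-8.53,"ay":0,"az":0,"claw":0},{"dx":0,"dy":0,"dz":0,"ax":-8.53,"ay":0,"az":0,"claw":0},{"dx":0,"dy":0,"dz":0,"ax":-8.53,"ay":0,"az":0,"claw":0},{"dx":0,"dy":0,"dz":0,"ax":-8.53,"ay":0,"az":0,"claw":0},{"dx":0,"dy":0,"dz":0,"ax":-8.53,"ay":0,"az":0,"claw":0},{"dx":0,"dy":0,"dz":0,"ax":-8.53,"ay":0,"az":0,"claw":0},{"dx":0,"dy":0,"dz":0,"ax":-8.53,"ay":0,"az":0,"claw":0},{"dx":0,"dy":0,"dz":0,"ax":-8.53,"ay":0,"az":0,"claw":0},{"dx":0,"dy":0,"dz":0,"ax":-8.53,"ay":0,"az":0,"claw":0}])

```text
time: 1.25
position: [0.1359, -0.5329, 0.4046]
tcp_rot: [0.541, 0.455, 0.542, -0.455]
wrist_force: [-0.5, -0.1, -0.7]
gripper_width: 0.999
```

Call:
play_rows(motion=[{"dx":0,"dy":0.0435,"dz":-0.0135,"ax":0,"ay":0,"az":0,"claw":0},{"dx":0,"dy":0.0435,"dz":-0.0135,"ax":0,"ay":0,"az":0,"claw":0},{"dx":0,"dy":0.0435,"dz":-0.0135,"ax":0,"ay":0,"az":0,"claw":0},{"dx":0,"dy":0.0435,"dz":-0.0135,"ax":0,"ay":0,"az":0,"claw":0},{"dx":0,"dy":0.0435,"dz":-0.0135,"ax":0,"ay":0,"az":0,"claw":0},{"dx":0,"dy":0.0435,"dz":-0.0135,"ax":0,"ay":0,"az":0,"claw":0},{"dx":0,"dy":0.0435,"dz":-0.0135,"ax":0,"ay":0,"az":0,"claw":0},{"dx":0,"dy":0.0435,"dz":-0.0135,"ax":0,"ay":0,"az":0,"claw":0},{"dx":0,"dy":0.0435,"dz":-0.0135,"ax":0,"ay":0,"az":0,"claw":0},{"dx":0,"dy":0.0435,"dz":-0.0135,"ax":0,"ay":0,"az":0,"claw":0},{"dx":0,"dy":0.0435,"dz":-0.0135,"ax":0,"ay":0,"az":0,"claw":0},{"dx":0,"dy":0.0435,"dz":-0.0135,"ax":0,"ay":0,"az":0,"claw":0},{"dx":0.04,"dy":0,"dz":0,"ax":0,"ay":0,"az":0,"claw":0},{"dx":0.04,"dy":0,"dz":0,"ax":0,"ay":0,"az":0,"claw":0},{"dx":0.04,"dy":0,"dz":0,"ax":0,"ay":0,"az":0,"claw":0},{"dx":0,"dy":0,"dz":0,"ax":0,"ay":0,"az":0,"claw":0},{"dx":0,"dy":0,"dz":0,"ax":0,"ay":0,"az":0,"claw":0}])

```text
time: 2.95
position: [0.6238, -0.2863, 0.2856]
tcp_rot: [0.54, 0.456, 0.54, -0.456]
wrist_force: [0.7, 0.4, -0.0]
gripper_width: 1.003
```

```bash
python3 - <<'E'
from h import *
p,r,o=pose(); print(p,r.as_matrix().round(3),o["joint_positions"].round(3),o["wrist_force"].round(1),o["time"],nose_length)
delta(np.array([.6235,-.2863,.18]),frame(.168,1))
t=snapshot("top");s=snapshot("side")
print("finger tip centre at",proj(t,p+r.apply([.17,0,0])),proj(s,p+r.apply([.17,0,0])))
a=t["img"][130:270,270:450][:,:,::-1];b=s["img"][90:230,240:420][:,:,::-1]
cv2.imwrite("pics/c3.png",np.vstack([cv2.resize(a,(386,300),interpolation=2),cv2.resize(b,(386,300),interpolation=2)]))
E
```

```text
[ 0.62381642 -0.28626813  0.28563026] [[ 0.     0.986  0.167]
 [-0.     0.167 -0.986]
 [-1.     0.     0.   ]] [-0.602  0.712  1.047 -0.     1.382 -0.77 ] [ 0.7  0.4 -0. ] 2.95 0.1734
 shift(tool now) mm [105.6  -0.3  -0. ] shift in target axes [105.6  -0.3  -0. ] turn deg [-0.02  0.01 -0.01]
finger tip centre at [373.19864877 175.50360622] [311.30503784 140.31826239]
```

View pics/c3.png

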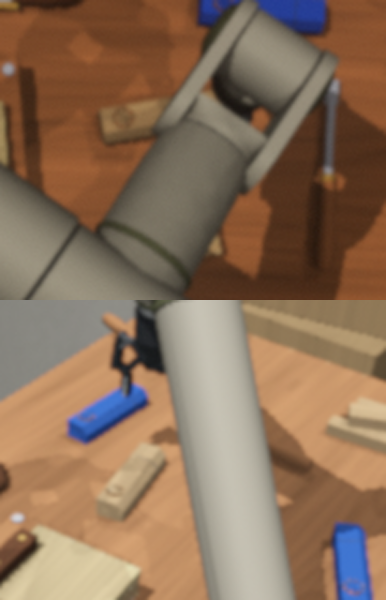

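Call:
play_rows(motion=[{"dx":0.035,"dy":0,"dz":0,"ax":0,"ay":0,"az":0,"claw":0},{"dx":0.03,"dy":0,"dz":0,"ax":0,"ay":0,"az":0,"claw":0},{"dx":0.02,"dy":0,"dz":0,"ax":0,"ay":0,"az":0,"claw":0},{"dx":0.012,"dy":0,"dz":0,"ax":0,"ay":0,"az":0,"claw":0},{"dx":0.01,"dy":0,"dz":0,"ax":0,"ay":0,"az":0,"claw":0},{"dx":0,"dy":0,"dz":0,"ax":0,"ay":0,"az":0,"claw":0},{"dx":0,"dy":0,"dz":0,"ax":0,"ay":0,"az":0,"claw":0}])

```text
time: 3.75
position: [0.6239, -0.2862, 0.179]
tcp_rot: [0.541, 0.456, 0.539, -0.456]
wrist_force: [-0.5, 0.8, -0.1]
gripper_width: 1.004
```

Call:
play_rows(motion=[{"dx":0,"dy":0,"dz":0,"ax":0,"ay":0,"az":0,"claw":0.3},{"dx":0,"dy":0,"dz":0,"ax":0,"ay":0,"az":0,"claw":0.4},{"dx":0,"dy":0,"dz":0,"ax":0,"ay":0,"az":0,"claw":0.6},{"dx":0,"dy":0,"dz":0,"ax":0,"ay":0,"az":0,"claw":1},{"dx":0,"dy":0,"dz":0,"ax":0,"ay":0,"az":0,"claw":1},{"dx":0,"dy":0,"dz":0,"ax":0,"ay":0,"az":0,"claw":1},{"dx":0,"dy":0,"dz":0,"ax":0,"ay":0,"az":0,"claw":1},{"dx":0,"dy":0,"dz":0,"ax":0,"ay":0,"az":0,"claw":1}], grip_force=90)

```text
time: 4.55
position: [0.6239, -0.2861, 0.1789]
tcp_rot: [0.541, 0.456, 0.539, -0.456]
wrist_force: [0.3, 0.4, 6.0]
gripper_width: 0.519
```

Call:
play_rows(motion=[{"dx":-0.01,"dy":0,"dz":0,"ax":0,"ay":0,"az":0,"claw":1},{"dx":-0.02,"dy":0,"dz":0,"ax":0,"ay":0,"az":0,"claw":1},{"dx":-0.03,"dy":0,"dz":0,"ax":0,"ay":0,"az":0,"claw":1},{"dx":-0.03,"dy":0,"dz":0,"ax":0,"ay":0,"az":0,"claw":1},{"dx":-0.03,"dy":0,"dz":0,"ax":0,"ay":0,"az":0,"claw":1},{"dx":0,"dy":0,"dz":0,"ax":0,"ay":0,"az":0,"claw":1},{"dx":0,"dy":0,"dz":0,"ax":0,"ay":0,"az":0,"claw":1}])

```text
time: 5.25
position: [0.6234, -0.2859, 0.2979]
tcp_rot: [0.54, 0.456, 0.54, -0.456]
wrist_force: [0.1, 0.3, -2.0]
gripper_width: 0.518
```

```bash
python3 - <<'E'
from h import *
p,r,o=pose(); print(p,o["wrist_force"].round(1),o["wrist_torque"].round(2),o["time"],o["gripper_width"])
s=snapshot("side");t=snapshot("top")
a=t["img"][130:270,270:450][:,:,::-1]
b=s["img"][70:230,240:420][:,:,::-1]
cv2.imwrite("pics/c4.png",np.vstack([cv2.resize(b,(540,480),interpolation=2)]))
E
```

```text
[ 0.6233742  -0.28587582  0.29793335] [ 0.1  0.3 -2. ] [-0.07 -0.04  0.01] 5.25 0.5183342425469332
```

View pics/c4.png

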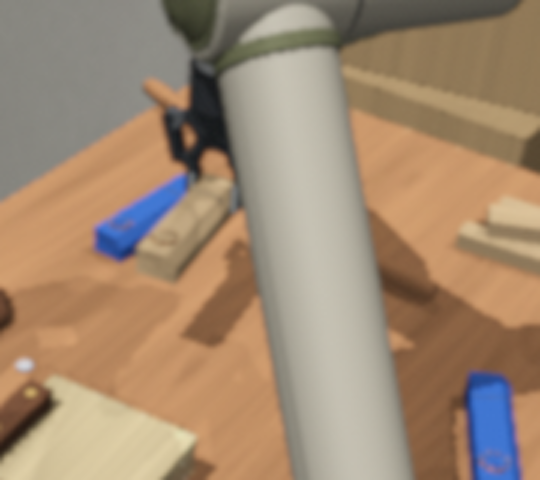

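```bash
python3 - <<'E'
from h import *
th=.0877; C=np.array([.5775,.164]); M=Ro.from_euler('z',th).as_matrix()[:2,:2]
for n,q in(("approach",[-.031,-.158]),("home",[-.023,-.150])):
    P=C+M@q; delta(np.array([*P,.298]),frame(th,1),n); print(P)
# level check: predicted pixels in side view of rosette-end corners
s=snapshot("side");p,r,o=pose()
B=Ro.from_euler('z',.168)
for q in([-.023,.085,0],[.023,.085,0],[-.023,.085,.02],[.023,.085,.032]):
    X=np.array([p[0],p[1],p[2]-.179])+B.apply(np.array(q)+[0,.065,0]); u=proj(s,X); print(q,u.round(1),"crop",((u-[240,70])*3).round())
E
```

```text
approach shift(tool now) mm [  -1.2  -13.6 -296.2] shift in target axes [  -1.8  -37.3 -294.2] turn deg [ 4.59 -0.11  0.13]
[0.56045798 0.00389201]
home shift(tool now) mm [  -1.2   -5.  -303.5] shift in target axes [  -1.8  -29.3 -302.2] turn deg [ 4.59 -0.11  0.13]
[0.56772654 0.01256196]
[-0.023, 0.085, 0] [297.9 164.9] crop [174. 285.]
[0.023, 0.085, 0] [284.9 160.7] crop [135. 272.]
[-0.023, 0.085, 0.02] [298.1 159.6] crop [174. 269.]
[0.023, 0.085, 0.032] [285.1 152.3] crop [135. 247.]
```

Call:
play_rows(motion=[{"dx":-0.005,"dy":0,"dz":0,"ax":2.3,"ay":0,"az":0,"claw":1},{"dx":-0.005,"dy":0,"dz":0,"ax":2.3,"ay":0,"az":0,"claw":1},{"dx":0,"dy":-0.002,"dz":-0.015,"ax":0,"ay":0,"az":0,"claw":1},{"dx":0,"dy":-0.004,"dz":-0.03,"ax":0,"ay":0,"az":0,"claw":1},{"dx":0,"dy":-0.005,"dz":-0.04,"ax":0,"ay":0,"az":0,"claw":1},{"dx":0,"dy":-0.005,"dz":-0.04,"ax":0,"ay":0,"az":0,"claw":1},{"dx":0,"dy":-0.005,"dz":-0.04,"ax":0,"ay":0,"az":0,"claw":1},{"dx":0,"dy":-0.005,"dz":-0.04,"ax":0,"ay":0,"az":0,"claw":1},{"dx":0,"dy":-0.005,"dz":-0.04,"ax":0,"ay":0,"az":0,"claw":1},{"dx":0,"dy":-0.004,"dz":-0.03,"ax":0,"ay":0,"az":0,"claw":1},{"dx":0,"dy":-0.002,"dz":-0.019,"ax":0,"ay":0,"az":0,"claw":1},{"dx":0,"dy":0,"dz":0,"ax":0,"ay":0,"az":0,"claw":1},{"dx":0,"dy":0,"dz":0,"ax":0,"ay":0,"az":0,"claw":1},{"dx":0,"dy":0,"dz":0,"ax":0,"ay":0,"az":0,"claw":1}])

```text
time: 6.8
position: [0.5613, 0.0028, 0.3073]
tcp_rot: [0.521, 0.478, 0.521, -0.478]
wrist_force: [0.4, 0.6, -1.0]
gripper_width: 0.517
```

```bash
python3 - <<'E'
from h import *
th=.0877; C=np.array([.5775,.164]); M=Ro.from_euler('z',th).as_matrix()[:2,:2]
delta(np.array([*(C+M@[-.031,-.158]),.242]),frame(th,1)); p,r,o=pose(); print(p,o["wrist_force"].round(1),o["wrist_torque"].round(2),o["gripper_width"])
s=snapshot("side");t=snapshot("top")
B=Ro.from_euler('z',th)
for q in([-.023,.085,0],[.023,.085,0],[-.023,.085,.02],[.023,.085,.032]):
    X=np.array([p[0],p[1],p[2]-.179])+B.apply(np.array(q)+[0,.065,0]); u=proj(s,X);v=proj(t,X); print(q,"side crop",((u-[190,130])*3).round(),"top crop",((v-[180,150])*3).round())
a=t["img"][150:270,180:340][:,:,::-1];b=s["img"][130:250,190:350][:,:,::-1]
cv2.imwrite("pics/c5.png",np.hstack([cv2.resize(x,None,fx=2.5,fy=2.5,interpolation=2) for x in(a,b)]))
E
```

```text
shift(tool now) mm [65.3 -0.7 -1.2] shift in target axes [65.3 -0.7 -1.2] turn deg [-0.06  0.    0.04]
[0.56126724 0.00275869 0.30727728] [ 0.4  0.6 -1. ] [-0.07  0.03  0.01] 0.5167689703434711
[-0.023, 0.085, 0] side crop [176. 269.] top crop [103. 173.]
[0.023, 0.085, 0] side crop [134. 249.] top crop [100. 123.]
[-0.023, 0.085, 0.02] side crop [175. 252.] top crop [101. 171.]
[0.023, 0.085, 0.032] side crop [132. 222.] top crop [ 96. 119.]
```

View pics/c5.png

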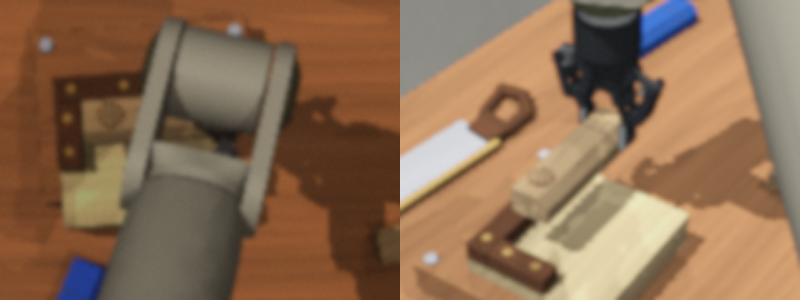

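The blank is held level, and its rosette end sits a few mm short of the stop as predicted (top crop x≈82, side (543,221)). Lowering it now.

Call:
play_rows(motion=[{"dx":0.02,"dy":0,"dz":0,"ax":0,"ay":0,"az":0,"claw":1},{"dx":0.02,"dy":0,"dz":0,"ax":0,"ay":0,"az":0,"claw":1},{"dx":0.01,"dy":0,"dz":0,"ax":0,"ay":0,"az":0,"claw":1},{"dx":0.006,"dy":0,"dz":0,"ax":0,"ay":0,"az":0,"claw":1},{"dx":0.004,"dy":0,"dz":0,"ax":0,"ay":0,"az":0,"claw":1},{"dx":0,"dy":0,"dz":0,"ax":0,"ay":0,"az":0,"claw":1},{"dx":0,"dy":0,"dz":0,"ax":0,"ay":0,"az":0,"claw":1}])

```text
time: 7.6
position: [0.5612, 0.0035, 0.2483]
tcp_rot: [0.522, 0.478, 0.521, -0.477]
wrist_force: [0.1, -0.4, -1.5]
gripper_width: 0.517
```

Call:
play_rows(motion=[{"dx":0.002,"dy":0,"dz":0,"ax":0,"ay":0,"az":0,"claw":1},{"dx":0.001,"dy":0,"dz":0,"ax":0,"ay":0,"az":0,"claw":1},{"dx":0,"dy":0,"dz":0,"ax":0,"ay":0,"az":0,"claw":1},{"dx":0,"dy":0,"dz":0,"ax":0,"ay":0,"az":0,"claw":1}])

```text
time: 8.0
position: [0.561, 0.0036, 0.2448]
tcp_rot: [0.521, 0.478, 0.521, -0.478]
wrist_force: [0.4, 0.6, -0.6]
gripper_width: 0.518
```

Call:
play_rows(motion=[{"dx":0.001,"dy":0,"dz":0,"ax":0,"ay":0,"az":0,"claw":1},{"dx":0.001,"dy":0,"dz":0,"ax":0,"ay":0,"az":0,"claw":1},{"dx":0,"dy":0,"dz":0,"ax":0,"ay":0,"az":0,"claw":1},{"dx":0,"dy":0,"dz":0,"ax":0,"ay":0,"az":0,"claw":1}])

```text
time: 8.4
position: [0.561, 0.0036, 0.2427]
tcp_rot: [0.521, 0.478, 0.521, -0.478]
wrist_force: [0.1, 0.0, -1.5]
gripper_width: 0.517
```

Call:
play_rows(motion=[{"dx":0.001,"dy":0,"dz":0,"ax":0,"ay":0,"az":0,"claw":1},{"dx":0,"dy":0,"dz":0,"ax":0,"ay":0,"az":0,"claw":1},{"dx":0,"dy":0,"dz":0,"ax":0,"ay":0,"az":0,"claw":1}])

```text
time: 8.7
position: [0.5611, 0.0036, 0.2419]
tcp_rot: [0.521, 0.478, 0.521, -0.478]
wrist_force: [-0.7, -0.1, 1.0]
gripper_width: 0.514
```

Call:
play_rows(motion=[{"dx":0,"dy":0,"dz":-0.003,"ax":0,"ay":0,"az":0,"claw":1},{"dx":0,"dy":0,"dz":-0.003,"ax":0,"ay":0,"az":0,"claw":1},{"dx":0,"dy":0,"dz":0,"ax":0,"ay":0,"az":0,"claw":1},{"dx":0,"dy":0,"dz":0,"ax":0,"ay":0,"az":0,"claw":1}])

```text
time: 9.1
position: [0.5605, 0.01, 0.2419]
tcp_rot: [0.521, 0.478, 0.522, -0.477]
wrist_force: [0.9, 2.4, 2.7]
gripper_width: 0.516
```

Call:
play_rows(motion=[{"dx":0,"dy":0,"dz":-0.001,"ax":0,"ay":0,"az":0,"claw":1},{"dx":0,"dy":0,"dz":-0.001,"ax":0,"ay":0,"az":0,"claw":1},{"dx":0,"dy":0,"dz":0,"ax":0,"ay":0,"az":0,"claw":1}])

```text
time: 9.4
position: [0.5604, 0.0115, 0.2419]
tcp_rot: [0.522, 0.478, 0.521, -0.478]
wrist_force: [0.5, -1.7, 2.9]
gripper_width: 0.515
```

Call:
play_rows(motion=[{"dx":0,"dy":0,"dz":-0.001,"ax":0,"ay":0,"az":0,"claw":1},{"dx":0,"dy":0,"dz":0,"ax":0,"ay":0,"az":0,"claw":1},{"dx":0,"dy":0,"dz":0,"ax":0,"ay":0,"az":0,"claw":1}])

```text
time: 9.7
position: [0.5603, 0.0125, 0.2419]
tcp_rot: [0.521, 0.478, 0.521, -0.478]
wrist_force: [0.4, -1.6, 4.2]
gripper_width: 0.518
```

Call:
play_rows(motion=[{"dx":0,"dy":0,"dz":-0.001,"ax":0,"ay":0,"az":0,"claw":1},{"dx":0,"dy":0,"dz":0,"ax":0,"ay":0,"az":0,"claw":1},{"dx":0,"dy":0,"dz":0,"ax":0,"ay":0,"az":0,"claw":1}])

```text
time: 10.0
position: [0.5602, 0.0134, 0.2419]
tcp_rot: [0.522, 0.478, 0.521, -0.478]
wrist_force: [0.2, -5.2, 4.8]
gripper_width: 0.516
```

Call:
play_rows(motion=[{"dx":0,"dy":0,"dz":-0.001,"ax":0,"ay":0,"az":0,"claw":1},{"dx":0,"dy":0,"dz":0,"ax":0,"ay":0,"az":0,"claw":1},{"dx":0,"dy":0,"dz":0,"ax":0,"ay":0,"az":0,"claw":1}])

```text
time: 10.3
position: [0.5602, 0.0137, 0.2419]
tcp_rot: [0.522, 0.477, 0.521, -0.478]
wrist_force: [-0.6, -11.1, 3.6]
gripper_width: 0.516
```

Call:
play_rows(motion=[{"dx":0,"dy":0.003,"dz":0,"ax":0,"ay":0,"az":0,"claw":1},{"dx":0,"dy":0.002,"dz":0,"ax":0,"ay":0,"az":0,"claw":1},{"dx":0,"dy":0,"dz":0,"ax":0,"ay":0,"az":0,"claw":1},{"dx":0,"dy":0,"dz":0,"ax":0,"ay":0,"az":0,"claw":1}])

```text
time: 10.7
position: [0.564, 0.014, 0.2417]
tcp_rot: [0.521, 0.475, 0.522, -0.479]
wrist_force: [-9.7, -13.7, 10.2]
gripper_width: 0.52
```

Call:
play_rows(motion=[{"dx":0,"dy":0.001,"dz":0.0005,"ax":0,"ay":0,"az":0,"claw":1},{"dx":0,"dy":0,"dz":0,"ax":0,"ay":0,"az":0,"claw":1},{"dx":0,"dy":0,"dz":0,"ax":0,"ay":0,"az":0,"claw":1}])

```text
time: 11.0
position: [0.565, 0.014, 0.2418]
tcp_rot: [0.521, 0.475, 0.523, -0.479]
wrist_force: [-9.3, -10.0, 9.6]
gripper_width: 0.519
```

Call:
play_rows(motion=[{"dx":0,"dy":0.001,"dz":0,"ax":0,"ay":0,"az":0,"claw":1},{"dx":0,"dy":0,"dz":0,"ax":0,"ay":0,"az":0,"claw":1},{"dx":0,"dy":0,"dz":0,"ax":0,"ay":0,"az":0,"claw":1}])

```text
time: 11.3
position: [0.5659, 0.0141, 0.2418]
tcp_rot: [0.521, 0.475, 0.523, -0.479]
wrist_force: [-10.9, -10.9, 9.8]
gripper_width: 0.516
```

```bash
python3 - <<'E'
from h import *
p,r,o=pose(); print(p,o["wrist_force"].round(1),o["wrist_torque"].round(2)); m=r.as_matrix(); print(np.degrees(np.arctan2(m[1,1],m[0,1])))
s=snapshot("side");t=snapshot("top")
a=t["img"][165:255,185:305][:,:,::-1];b=s["img"][170:260,205:325][:,:,::-1]
cv2.imwrite("pics/c6.png",np.hstack([cv2.resize(x,None,fx=3.3,fy=3.3,interpolation=2) for x in(a,b)]))
E
```

```text
[0.56589306 0.01405324 0.24175787] [-10.9 -10.9   9.8] [-1.63  1.65  0.84]
5.130664576979693
```

View pics/c6.png

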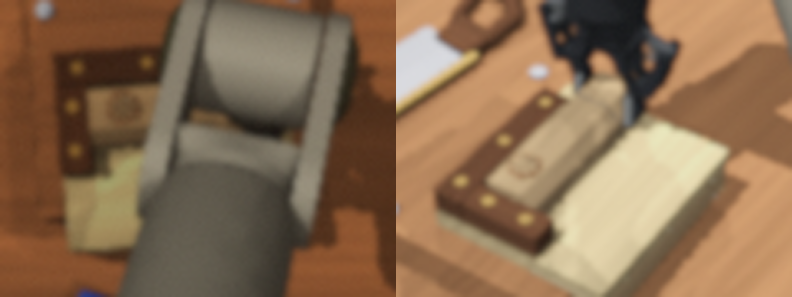

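The end is on the stop and the back is close to the fence. The motion is still friction-limited, so I'll continue towards the fence.

Call:
play_rows(motion=[{"dx":0,"dy":0.001,"dz":0,"ax":0,"ay":0,"az":0,"claw":1},{"dx":0,"dy":0.001,"dz":0,"ax":0,"ay":0,"az":0,"claw":1},{"dx":0,"dy":0,"dz":0,"ax":0,"ay":0,"az":0,"claw":1}])

```text
time: 11.7
position: [0.568, 0.0142, 0.2418]
tcp_rot: [0.521, 0.475, 0.523, -0.479]
wrist_force: [-10.1, -10.5, 10.3]
gripper_width: 0.512
```

Call:
play_rows(motion=[{"dx":0,"dy":0.001,"dz":0,"ax":0,"ay":0,"az":0,"claw":1},{"dx":0,"dy":0,"dz":0,"ax":0,"ay":0,"az":0,"claw":1},{"dx":0,"dy":0,"dz":0,"ax":0,"ay":0,"az":0,"claw":1}])

```text
time: 12.0
position: [0.569, 0.0143, 0.2418]
tcp_rot: [0.521, 0.475, 0.523, -0.479]
wrist_force: [-9.4, -9.6, 10.8]
gripper_width: 0.513
```

Call:
play_rows(motion=[{"dx":0,"dy":0.001,"dz":0,"ax":0,"ay":0,"az":0,"claw":1},{"dx":0,"dy":0,"dz":0,"ax":0,"ay":0,"az":0,"claw":1},{"dx":0,"dy":0,"dz":0,"ax":0,"ay":0,"az":0,"claw":1}])

```text
time: 12.3
position: [0.5699, 0.0144, 0.2418]
tcp_rot: [0.521, 0.475, 0.523, -0.479]
wrist_force: [-10.2, -10.3, 11.1]
gripper_width: 0.515
```

Call:
play_rows(motion=[{"dx":0,"dy":0.001,"dz":0,"ax":0,"ay":0,"az":0,"claw":1},{"dx":0,"dy":0,"dz":0,"ax":0,"ay":0,"az":0,"claw":1},{"dx":0,"dy":0,"dz":0,"ax":0,"ay":0,"az":0,"claw":1}])

```text
time: 12.6
position: [0.5709, 0.0145, 0.2418]
tcp_rot: [0.521, 0.475, 0.523, -0.479]
wrist_force: [-10.9, -9.7, 10.9]
gripper_width: 0.513
```

Call:
play_rows(motion=[{"dx":0,"dy":0.001,"dz":0,"ax":0,"ay":0,"az":0,"claw":1},{"dx":0,"dy":0,"dz":0,"ax":0,"ay":0,"az":0,"claw":1},{"dx":0,"dy":0,"dz":0,"ax":0,"ay":0,"az":0,"claw":1}])

```text
time: 12.9
position: [0.5715, 0.0146, 0.2418]
tcp_rot: [0.521, 0.475, 0.523, -0.479]
wrist_force: [-13.3, -10.0, 11.5]
gripper_width: 0.518
```

Call:
play_rows(motion=[{"dx":0,"dy":0.001,"dz":0,"ax":0,"ay":0,"az":0,"claw":1},{"dx":0,"dy":0,"dz":0,"ax":0,"ay":0,"az":0,"claw":1},{"dx":0,"dy":0,"dz":0,"ax":0,"ay":0,"az":0,"claw":1}])

```text
time: 13.2
position: [0.572, 0.0146, 0.2418]
tcp_rot: [0.52, 0.474, 0.524, -0.48]
wrist_force: [-18.5, -12.2, 14.9]
gripper_width: 0.517
```

```bash
python3 - <<'E'
from h import *
p,r,o=pose(); print(p,o["wrist_force"].round(1),o["wrist_torque"].round(2)); m=r.as_matrix(); print(m.round(3),np.degrees(np.arctan2(m[1,1],m[0,1])))
s=snapshot("side");t=snapshot("top")
a=t["img"][170:230,190:270][:,:,::-1];b=s["img"][170:260,205:325][:,:,::-1]
cv2.imwrite("pics/c7.png",np.hstack([cv2.resize(a,(400,300),interpolation=2),cv2.resize(b,(400,300),interpolation=2)]))
E
```

```text
[0.57199815 0.01458724 0.24179088] [-18.5 -12.2  14.9] [-1.83  2.72  0.86]
[[-0.009  0.996  0.09 ]
 [-0.003  0.09  -0.996]
 [-1.    -0.009  0.002]] 5.136661273755705
```

View pics/c7.png

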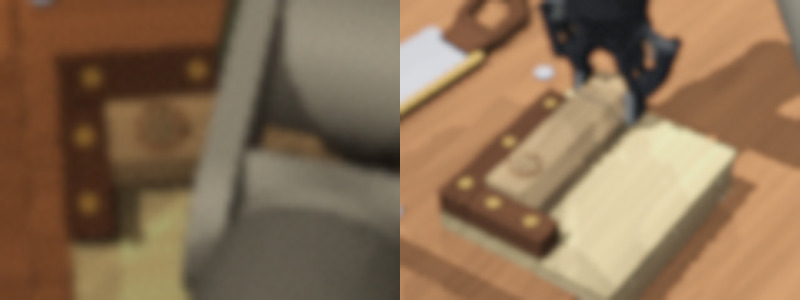

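The force towards the fence jumped to 18 N, so the blank is on both fence and stop. Releasing and rising.

Call:
play_rows(motion=[{"dx":-0.001,"dy":-0.0005,"dz":0.0005,"ax":0,"ay":0,"az":0,"claw":0.4},{"dx":0,"dy":0,"dz":0,"ax":0,"ay":0,"az":0,"claw":0.2},{"dx":0,"dy":0,"dz":0,"ax":0,"ay":0,"az":0,"claw":0},{"dx":0,"dy":0,"dz":0,"ax":0,"ay":0,"az":0,"claw":0},{"dx":0,"dy":0,"dz":0,"ax":0,"ay":0,"az":0,"claw":0},{"dx":0,"dy":0,"dz":0,"ax":0,"ay":0,"az":0,"claw":0}])

```text
time: 13.9
position: [0.5737, 0.0149, 0.2426]
tcp_rot: [0.521, 0.478, 0.521, -0.478]
wrist_force: [-0.5, -0.7, 0.2]
gripper_width: 0.999
```

Call:
play_rows(motion=[{"dx":-0.01,"dy":0,"dz":0,"ax":0,"ay":0,"az":0,"claw":0},{"dx":-0.02,"dy":0,"dz":0,"ax":0,"ay":0,"az":0,"claw":0},{"dx":-0.04,"dy":0,"dz":0,"ax":0,"ay":0,"az":0,"claw":0},{"dx":-0.04,"dy":0,"dz":0,"ax":0,"ay":0,"az":0,"claw":0},{"dx":-0.04,"dy":0,"dz":0,"ax":0,"ay":0,"az":0,"claw":1},{"dx":0,"dy":0,"dz":0,"ax":0,"ay":0,"az":0,"claw":1},{"dx":0,"dy":0,"dz":0,"ax":0,"ay":0,"az":0,"claw":1},{"dx":0,"dy":0,"dz":0,"ax":0,"ay":0,"az":0,"claw":1}])

```text
time: 14.7
position: [0.5734, 0.0148, 0.3919]
tcp_rot: [0.521, 0.477, 0.522, -0.478]
wrist_force: [0.2, -0.2, -0.2]
gripper_width: 0.334
```

```bash
cat >> h.py <<'E'
def push_target(y0=.015,gap=.04,O=(.5663,.0794),th=.0877):
    M=Ro.from_euler('z',th); W=np.array([*O,.063])+M.apply([-.017,y0,.026])
    R=frame(th,1)*Ro.from_euler('z',45,degrees=True); d=R.apply([1,0,0]); return W-d*(.1734+gap),R,W
E
python3 - <<'E'
from h import *
P,R,W=push_target(); print(P,W,R.as_matrix().round(3)); delta(P,R); print(observe()["joint_positions"].round(2))
E
```

```text
[0.39773486 0.07963669 0.23989659] [0.54805152 0.09285336 0.089     ] [[ 0.704  0.704  0.088]
 [ 0.062  0.062 -0.996]
 [-0.707  0.707  0.   ]]
 shift(tool now) mm [ 152.3 -169.   -79.9] shift in target axes [ -12.3 -227.2  -80. ] turn deg [-3.000e-02 -2.000e-02  4.511e+01]
[-0.18  0.43  1.25  0.    1.46 -0.27]
```

Call:
play_rows(motion=[{"dx":0,"dy":-0.034,"dz":-0.016,"ax":0,"ay":0,"az":0,"claw":1},{"dx":0,"dy":-0.034,"dz":-0.016,"ax":0,"ay":0,"az":0,"claw":1},{"dx":0,"dy":-0.034,"dz":-0.016,"ax":0,"ay":0,"az":0,"claw":1},{"dx":0,"dy":-0.034,"dz":-0.016,"ax":0,"ay":0,"az":0,"claw":1},{"dx":0,"dy":-0.034,"dz":-0.016,"ax":0,"ay":0,"az":0,"claw":1},{"dx":0,"dy":0,"dz":0,"ax":0,"ay":0,"az":7.5,"claw":1},{"dx":0,"dy":0,"dz":0,"ax":0,"ay":0,"az":7.5,"claw":1},{"dx":0,"dy":0,"dz":0,"ax":0,"ay":0,"az":7.5,"claw":1},{"dx":0,"dy":0,"dz":0,"ax":0,"ay":0,"az":7.5,"claw":1},{"dx":0,"dy":0,"dz":0,"ax":0,"ay":0,"az":7.5,"claw":1},{"dx":0,"dy":0,"dz":0,"ax":0,"ay":0,"az":7.5,"claw":1},{"dx":0,"dy":0,"dz":0,"ax":0,"ay":0,"az":0,"claw":1},{"dx":0,"dy":0,"dz":0,"ax":0,"ay":0,"az":0,"claw":1}], grip_force=40)

```text
time: 16.0
position: [0.3972, 0.0796, 0.3921]
tcp_rot: [0.664, 0.64, 0.301, -0.243]
wrist_force: [-0.3, 0.2, -0.4]
gripper_width: 0.005
```

```bash
python3 - <<'E'
from h import *
P,R,W=push_target(); delta(P,R); p,r,o=pose(); print(p,o["joint_positions"].round(2),o["gripper_width"])
t=snapshot("top");s=snapshot("side")
a=t["img"][165:255,185:305][:,:,::-1];b=s["img"][170:260,205:325][:,:,::-1]
cv2.imwrite("pics/c8.png",np.hstack([cv2.resize(x,(400,300),interpolation=2) for x in(a,b)]))
f=lambda X:((proj(t,X)-[185,165])*3.333).round()
E
```

```text
shift(tool now) mm [ 1.086e+02 -1.067e+02  1.000e-01] shift in target axes [ 108.  -107.2    0. ] turn deg [-0.02 -0.03  0.28]
[0.39718581 0.07960361 0.39210861] [-0.13  0.06  1.86  0.33  0.48 -0.45] 0.005323031181512779
```

View pics/c8.png

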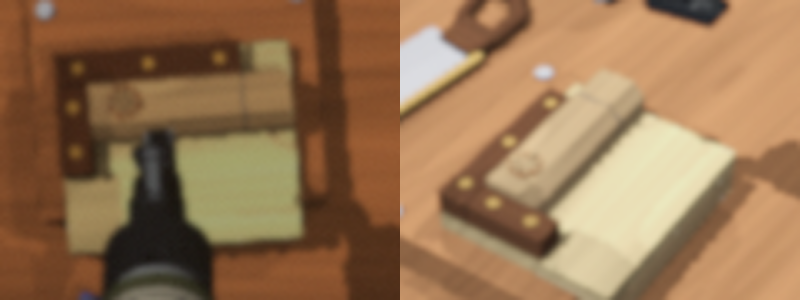

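Top crop: the blank is home, rosette end on the stop, back on the fence, and the pencil line (x≈242) in line with the fence end (x≈241). Next I lower to the standoff pose for the slanting push.

Call:
play_rows(motion=[{"dx":0.018,"dy":-0.018,"dz":0,"ax":0,"ay":0,"az":0,"claw":1},{"dx":0.018,"dy":-0.018,"dz":0,"ax":0,"ay":0,"az":0,"claw":1},{"dx":0,"dy":0,"dz":0,"ax":0,"ay":0,"az":0,"claw":1},{"dx":0,"dy":0,"dz":0,"ax":0,"ay":0,"az":0,"claw":1}])

```text
time: 16.5
position: [0.3977, 0.0796, 0.3423]
tcp_rot: [0.664, 0.641, 0.299, -0.242]
wrist_force: [0.6, -0.2, 0.3]
gripper_width: -0.001
```

```bash
python3 - <<'E'
from h import *
P,R,W=push_target(); delta(P,R); p,r,o=pose(); print(p,o["joint_positions"].round(3))
E
```

```text
shift(tool now) mm [ 72.5 -72.3   0. ] shift in target axes [ 72.4 -72.4  -0. ] turn deg [-0.01 -0.03  0.06]
[0.39770322 0.07961147 0.34225047] [-0.13   0.131  1.949  0.496  0.327 -0.629]
```

At 45° the wrist nears its singularity (j5 is falling towards 0.17). I'll tilt the tool only 30° and still push along the 45° line.

Call:
play_rows(motion=[{"dx":0,"dy":0,"dz":0,"ax":0,"ay":0,"az":-5,"claw":1},{"dx":0,"dy":0,"dz":0,"ax":0,"ay":0,"az":-5,"claw":1},{"dx":0,"dy":0,"dz":0,"ax":0,"ay":0,"az":-5,"claw":1},{"dx":0,"dy":0,"dz":0,"ax":0,"ay":0,"az":0,"claw":1}])

```text
time: 16.9
position: [0.3978, 0.0795, 0.3433]
tcp_rot: [0.628, 0.596, 0.379, -0.326]
wrist_force: [0.7, 0.4, 0.0]
gripper_width: -0.002
```

```bash
cat >> h.py <<'E'
def push30(y0=.015,gap=.03,hy=.010,th=.0877):
    _,R45,W=push_target(y0); d=R45.apply([1,0,0]); R=frame(th,1)*Ro.from_euler('z',30,degrees=True)
    return W-d*gap-R.apply([.1734,hy,0]),R,W,d
E
python3 - <<'E'
from h import *
P,R,W,d=push30(); print(P); delta(P,R); p,r,o=pose(); print(p,o["joint_positions"].round(3)); print("push dir in tool",R.inv().apply(d).round(3))
E
```

```text
[0.43192608 0.08264297 0.25538201]
 shift(tool now) mm [ 93.3 -14.5  -0.3] shift in target axes [ 93.3 -14.3  -0.1] turn deg [ 0.01  0.09 -0.09]
[0.39781409 0.07951634 0.34334625] [-0.119  0.138  1.885  0.178  0.61  -0.325]
push dir in tool [ 0.966  0.259 -0.   ]
```

Rows: 4 × (0.0233, −0.0036), then a look at the standoff.

Call:
play_rows(motion=[{"dx":0.0233,"dy":-0.0036,"dz":0,"ax":0,"ay":0,"az":0,"claw":1},{"dx":0.0233,"dy":-0.0036,"dz":0,"ax":0,"ay":0,"az":0,"claw":1},{"dx":0.0233,"dy":-0.0036,"dz":0,"ax":0,"ay":0,"az":0,"claw":1},{"dx":0.0233,"dy":-0.0036,"dz":0,"ax":0,"ay":0,"az":0,"claw":1},{"dx":0,"dy":0,"dz":0,"ax":0,"ay":0,"az":0,"claw":1},{"dx":0,"dy":0,"dz":0,"ax":0,"ay":0,"az":0,"claw":1}])

```text
time: 17.5
position: [0.4314, 0.0826, 0.2547]
tcp_rot: [0.628, 0.597, 0.379, -0.326]
wrist_force: [0.1, -0.5, 0.6]
gripper_width: -0.002
```

```bash
python3 - <<'E'
from h import *
P,R,W,d=push30(); delta(P,R); p,r,o=pose(); print(p,o["joint_positions"].round(3),o["wrist_force"].round(1))
s=snapshot("side")
for hy in(-.01,0,.01): print(hy,((proj(s,p+r.apply([.1734,hy,0]))-[205,140])*5).round())
print("W",((proj(s,W)-[205,140])*5).round())
cv2.imwrite("pics/c9.png",cv2.resize(s["img"][140:260,205:325][:,:,::-1],None,fx=5,fy=5,interpolation=2))
E
```

```text
shift(tool now) mm [-0.4  0.8 -0. ] shift in target axes [-0.4  0.8 -0. ] turn deg [-0.01  0.02 -0.08]
[0.43141609 0.08258006 0.25466746] [-0.1    0.346  1.94   0.276  0.35  -0.423] [ 0.1 -0.5  0.6]
-0.01 [314. 388.]
0 [301. 376.]
0.01 [288. 363.]
W [257. 376.]
```

View pics/c9.png

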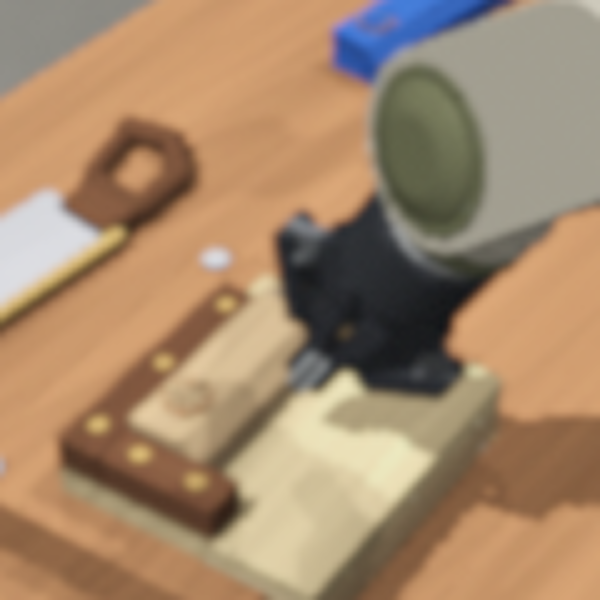

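Call:
play_rows(motion=[{"dx":0.0097,"dy":0.0026,"dz":0,"ax":0,"ay":0,"az":0,"claw":1},{"dx":0.0077,"dy":0.0021,"dz":0,"ax":0,"ay":0,"az":0,"claw":1},{"dx":0.0058,"dy":0.0016,"dz":0,"ax":0,"ay":0,"az":0,"claw":1},{"dx":0,"dy":0,"dz":0,"ax":0,"ay":0,"az":0,"claw":1},{"dx":0,"dy":0,"dz":0,"ax":0,"ay":0,"az":0,"claw":1}])

```text
time: 18.05
position: [0.4483, 0.0841, 0.2368]
tcp_rot: [0.627, 0.596, 0.38, -0.327]
wrist_force: [0.4, 0.4, -0.5]
gripper_width: 0.004
```

Call:
play_rows(motion=[{"dx":0.0019,"dy":0.0005,"dz":0,"ax":0,"ay":0,"az":0,"claw":1},{"dx":0.0019,"dy":0.0005,"dz":0,"ax":0,"ay":0,"az":0,"claw":1},{"dx":0,"dy":0,"dz":0,"ax":0,"ay":0,"az":0,"claw":1}])

```text
time: 18.35
position: [0.4511, 0.0843, 0.2341]
tcp_rot: [0.627, 0.596, 0.38, -0.326]
wrist_force: [-0.1, 0.9, 0.3]
gripper_width: -0.004
```

```bash
python3 - <<'E'
from h import *
P,R,W,d=push30(gap=0); delta(P,R); p,r,o=pose(); print(p,o["joint_positions"].round(3),o["wrist_force"].round(1))
E
```

```text
shift(tool now) mm [ 0.9  1.7 -0. ] shift in target axes [ 0.9  1.7 -0. ] turn deg [-0.01  0.01  0.  ]
[0.45111117 0.08431081 0.23409092] [-0.091  0.412  1.913  0.293  0.312 -0.435] [-0.1  0.9  0.3]
```

Call:
play_rows(motion=[{"dx":0.001,"dy":0.001,"dz":0,"ax":0,"ay":0,"az":0,"claw":1},{"dx":0,"dy":0,"dz":0,"ax":0,"ay":0,"az":0,"claw":1},{"dx":0,"dy":0,"dz":0,"ax":0,"ay":0,"az":0,"claw":1}])

```text
time: 18.65
position: [0.4521, 0.0845, 0.2339]
tcp_rot: [0.627, 0.596, 0.38, -0.326]
wrist_force: [-3.5, 0.5, 2.8]
gripper_width: -0.001
```

Call:
play_rows(motion=[{"dx":0.001,"dy":0.0003,"dz":0,"ax":0,"ay":0,"az":0,"claw":1},{"dx":0,"dy":0,"dz":0,"ax":0,"ay":0,"az":0,"claw":1},{"dx":0,"dy":0,"dz":0,"ax":0,"ay":0,"az":0,"claw":1}])

```text
time: 18.95
position: [0.4524, 0.0846, 0.2336]
tcp_rot: [0.627, 0.596, 0.38, -0.326]
wrist_force: [-12.3, -2.0, 14.6]
gripper_width: -0.002
```

Call:
play_rows(motion=[{"dx":0.001,"dy":0.0003,"dz":0,"ax":0,"ay":0,"az":0,"claw":1},{"dx":0,"dy":0,"dz":0,"ax":0,"ay":0,"az":0,"claw":1},{"dx":0,"dy":0,"dz":0,"ax":0,"ay":0,"az":0,"claw":1}])

```text
time: 19.25
position: [0.4526, 0.0847, 0.2334]
tcp_rot: [0.627, 0.596, 0.38, -0.326]
wrist_force: [-21.4, -3.8, 24.8]
gripper_width: -0.002
```

Call:
play_rows(motion=[{"dx":0,"dy":0,"dz":0,"ax":0,"ay":0,"az":0,"claw":1},{"dx":0,"dy":0,"dz":0,"ax":0,"ay":0,"az":0,"claw":1},{"dx":0,"dy":0,"dz":0,"ax":0,"ay":0,"az":0,"claw":1},{"dx":0,"dy":0,"dz":0,"ax":0,"ay":0,"az":0,"claw":1},{"dx":0,"dy":0,"dz":0,"ax":0,"ay":0,"az":0,"claw":1}])

```text
time: 19.75
position: [0.4525, 0.0847, 0.2334]
tcp_rot: [0.627, 0.596, 0.38, -0.326]
wrist_force: [-21.5, -4.0, 22.6]
gripper_width: -0.004
```

```bash
python3 - <<'E'
from h import *
t=snapshot("top");s=snapshot("side")
a=t["img"][165:255,185:305][:,:,::-1];b=s["img"][170:260,205:325][:,:,::-1]
cv2.imwrite("pics/c10.png",np.hstack([cv2.resize(x,(400,300),interpolation=2) for x in(a,b)])); print(observe()["wrist_force"].round(1))
E
```

```text
[-20.7  -3.3  24.5]
```

View pics/c10.png

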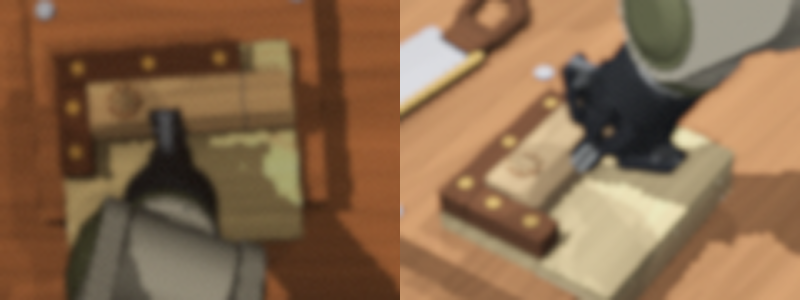

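The fingertips press on the bevel at crop (167,120), between the rosette (125,100) and the pencil line (242). The blank is home, and the line is at the fence end (241). Handing in.

```bash
python3 -c "
from workcell import *
print(sign_off()); print(observe()['wrist_force'])"
```

```text
the job is handed in; nothing more can be done
None
the job is handed in; nothing more can be done
```

The blank is on the bench hook, flat on the bed with its back to the fence and its rosette end on the stop. The arm is still pressing it there. I handed the job in after about 20 s of robot time.

- **Placing:** I gripped the blank by its waste end and lowered it onto the bed. Still gripping, I slid it to the stop (about 11 N reaction), then to the fence (about 18 N), then let go.
- **Push:** The closed fingertips press on the middle of the bevel, on the rosette side of the pencil line. The last wrist reading before hand-in showed about 21 N forward and 24 N down, steady for the last half second or so.
- **Last picture:** The blank is flush with the fence and the stop, and the pencil line is within about a pixel of the fence end (roughly 1–3 mm at this resolution). The arm stayed clear of the offcut and tools, but the last picture covers only the bench hook, so I have no final view of them.

**What went differently:**
- My first two move calls were refused because every row needs all its keys. Nothing moved.
- At a 45° tool tilt the wrist came close to a joint limit, so I tilted it 30° and still pushed along the 45° line. The tip's edge therefore bears on the bevel, not its flat face.
- The fence and stop turned out 2–4 mm from where I first measured them. I went by the contact forces instead.

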